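Shut the tablet tub and lift the cleaning tablet with tongs

TASK

First lower the hinged lid of the white tub of washing-machine cleaning tablets until it is fully shut, leaving the tongs and the tablet alone until then. Then take up the spring tongs, close them on the two-layer tablet standing on the upturned ramekin - never touch the tablet with the gripper itself - and lift it about 10 cm above the ramekin. Finish there, still holding the tablet up in the squeezed tongs, with the lid shut, the ramekin upright in its place and the other things left where they are.

Things in the scene. Friction and masses are not known exactly. Their poses are not given: they have to be found in the camera images.
- tub: white plastic open box, 120 (its x) x 160 (its y) x 60 mm high, fixed to the ledge (its place and yaw vary; it may be left or right); holds spare tablets. Origin: centre of its underside. Its own x axis points horizontally from the front towards the hinged rim.
- lid (a joint): lid angle, rad: 0 = fully shut, grows as it opens upward (0.6 to 1.0 at the start). The lid is a flat white plate 120 x 160 x 6 mm hinged on the rim at the tub's own +x side, with a small 50 mm wide lip at its free front edge. Stiff hinge: it stays where it is left; 1 to 2 N near the free edge moves it.
- lid_hinge (a point): point on the lid's hinge line (which runs along the tub's y axis), middle of the line, 60.5 mm above the ledge; the lid's underside starts here, and its free edge is 120 mm away
- lid_front (a point): middle of the upper edge of the lid's free front side, on the outer (upper) face, 120 mm from the hinge line; moves with the lid
- tongs: spring tongs lying flat: tail block and two straight steel arms, blades 24 mm high, 5 mm thick, with black plastic tips. Origin: on the centre line, level with the underside, at the grip place, 80 mm ahead of the arms' pivots. Own x points to the tips (end 102 mm ahead; tail 112 mm behind), z up. At rest open: 60 mm wide outside at the origin. 65 g. See tongs_tips and the arms.
- tongs_tips (a point): point midway between the tips, 85 mm ahead of the tongs' origin, 12 mm above the underside: where the tablet should be when the tongs close. The clear gap here is 64 mm at rest; each 1 mm less width at the origin closes it by about 2 mm. With 46 mm outer width at the origin the arms are parallel and the gap is 36 mm, the tablet's width.
- tongs_left: the tongs' arm on their +y side (part of them); origin at its pivot, own x along the arm to its tip. A spring in the tail spreads the arms: squeezing at the tongs' origin takes 3 N to start closing, about 6 N to bring the arms parallel; a firm 20 to 30 N there holds the tablet well in the tips.
- tongs_right: the arm of the tongs on their -y side (part of the tongs); origin at its pivot, own x axis runs along the arm to its tip
- ramekin: white ribbed ceramic ramekin standing upside down, 76 mm across at the ledge, 70 mm across its flat top, 42 mm high, 0.22 kg, loose. Origin: centre of its underside on the ledge.
- tablet: solid round cleaning tablet, 36 mm across, 24 mm high, lower half white and upper half blue, about 30 g, standing loose on the ramekin near its middle. Origin: centre of its underside.
- jar: bystander: glass jar with a steel twist cap, 64 mm across, 95 mm high; origin under its centre
- spoon: bystander: steel measuring spoon, 130 mm long, lying flat across the front; origin at its underside
- roller: bystander: lint roller with a blue handle, 206 mm long, 48 mm thick, lying; origin at the inner end of its drum, on the ledge
- dish: bystander: second ramekin, standing mouth up and empty, 76 mm across, 42 mm high; origin under its centre
- peg: bystander: wooden clothes peg, 75 mm long, 9 mm high, lying; origin under its centre

How it is judged:
By the outcome, as a careful person would: the job done as asked, in the order asked, and still so for the second after the job is handed in, while the arm keeps its last pose, push and grip.
It also fails if it takes over 64 s, if anything falls off the work surface, if the arm or the gripper's body presses on something with over 40 N, if the wrist force passes 120 N, or if a joint passes its speed limit or range.

ROBOT

A 7-joint arm with a two-finger parallel gripper is mounted at the origin on the work surface. World frame = base frame: x ahead of the robot, y to its left, z up, the work surface at z = 0. Lengths are in m, angles in rad, forces in N, time in s.
With the tool pointing down it reaches from about 0.425 to 0.925 m from the base axis. Payload 6.8 kg.
Tool frame: the origin (TCP) lies between the finger pads, 19 mm behind the fingertips; this is the grasp point; z points along the fingers, y is the line along which they close (so a half turn about z gives the same grasp; the last joint's range is limited). The gripper opens to 85 mm and grips with 20 to 120 N. Pads are 22 mm wide; open, the fingers measure 114 mm over their backs; the gripper's body (76 mm by 85 mm) begins 54 mm behind the grasp point. The pads swing forward as they close: fully open they stand 13 mm farther back than shut.
Start: joints at [1.008, 0.477, 0.022, 1.555, -0.011, 1.109, -0.083], TCP at [0.297, -0.606, 0.25] pointing down, gripper open.
Joint ranges: [-2.96, 2.96], [-0.34, 2.1], [-1.41, 1.46], [0.24, 2.44], [-1.37, 4.51], [0.17, 1.92], [-2.96, 2.96]. Speed limits (rad/s): [2.39, 2.39, 3.14, 3.14, 3.14, 3.14, 3.14].

INTERFACE

Orientations are given as a rotation vector (axis times angle).
In Python, from bench import r, eyes gives the robot as it stands.
- The arm moves only by the tool step_arm, never from a script. Its argument "rows" is a list of rows, each a list of 6 numbers: the shift along the world's x, y, z in units of 60 cm (1.0 is 60 cm), then the turn, a rotation vector about the world's x, y, z in units of pi rad (1.0 is pi rad). In form: [[x, y, z, rx, ry, rz], ...]. A call has 1 to 5 rows; each row is the pose to reach, as a shift and turn from the pose commanded when the call began, turning the shorter way round; what a row does not reach only later rows make up. A row lasts 1/12 s, in which the tool goes at most 41.7 mm and 7.16 degrees, less where a joint would pass 70% of its speed; a pose out of reach is approached as far as the arm can. A call with a number of a shift or a turn outside -1 to 1 is refused whole. A call with a gripper value outside its range is refused whole. "jaw" is the closure, from 0 (fully open) to 1 (shut), set as the call begins (left out, the last holds). The fingers move at their own pace and stop on an object; "squeeze" is the grip in N (left out, the last holds). Time passes only in rows, so rows that repeat a pose let the fingers close. It gives the time, the measured TCP pose, the force, the opening and the grip force at its end, in the units of the state.
- r.get_obs(): the state, without advancing time (a new reading comes with each control period).
- eyes.grab_frame(name): name is "scene" or "top"; returns the picture (480x640x3 uint8, red, green, blue); there is no depth.
- eyes.camera_info(name): a dict with "mtx" (3x3 intrinsics, pixels), "extrinsics" (4x4, takes a point from camera to world coordinates). Camera axes: x right, y down, z forward; pixel columns grow to the right and rows downward; lengths in m; the calibration is good to about 2 mm. A picture is of the moment at which its call begins. camera_info takes no time and is no camera call.
- r.hand_in(): hands the job in; it is judged then, once.
The state is a dict: "clock": time; "joints": joint angles; "qvel": joint speeds; "tau": joint torques, N m; "tcp_pos": TCP position; "orientation": TCP orientation; "contact_force": force on the tool from outside, world axes, zero at the start; "moment": the same for the moment, N m; "grip_width": finger opening in m; "gripper_force": force on a finger pad.
Only numpy, scipy, OpenCV 4.12 (cv2) and the standard library are available. Lean on these libraries where they do the work, as an engineer would, in place of code of your own. Each camera call takes 0.05 s, during which the arm holds its last target. There are 200 camera calls.

## Working session

There is one attempt and no reset: what is moved stays moved. The work goes in short steps, Python scripts to look and compute and a tool call to move; the robot and the scene stay as the last step left them, time stands still between calls to the robot, and variables do not carry over. Pictures are saved under pics/ and viewed, at most 10 in all, crops included, and the job is handed in when it is done.

Besides the shell and the picture viewer there is one more tool, called as a command line: name --pt "numbers of a row" for each row, then --argument value for the rest. step_arm: Moves the arm, as the interface text tells. Shifts and turns lie within -1 to 1; 1 stands for 60 cm of shift or pi rad of turn. Its arguments: {"type":"object","properties":{"rows":{"type":"array"},"jaw":{"type":"number"},"squeeze":{"type":"number"}},"required":["rows"]}

```bash
mkdir -p pics; ls
python3 - <<'E'
from bench import r,eyes
import cv2,numpy as np
for n in("scene","top"):
    cv2.imwrite(f"pics/{n}0.png",eyes.grab_frame(n)[:,:,::-1]); c=eyes.camera_info(n); print(n,np.round(c["mtx"],1).tolist(),np.round(c["extrinsics"],3).tolist())
o=r.get_obs(); print(o)
E
```

```text
pics
scene [[460.1, 0.0, 320.9], [0.0, 460.1, 235.8], [0.0, 0.0, 1.0]] [[-0.161, 0.58, -0.799, 1.194], [0.987, 0.106, -0.122, 0.082], [0.014, -0.808, -0.589, 0.519], [0.0, 0.0, 0.0, 1.0]]
top [[598.8, 0.0, 332.7], [0.0, 598.8, 234.4], [0.0, 0.0, 1.0]] [[-0.023, -0.992, 0.121, 0.473], [-0.999, 0.026, 0.019, -0.009], [-0.022, -0.121, -0.992, 1.173], [0.0, 0.0, 0.0, 1.0]]
{'clock': 0.1, 'joints': array([ 1.00790053,  0.47775761,  0.02233553,  1.55630645, -0.01150629,
        1.10930203, -0.08310323]), 'qvel': array([-2.30124947e-03, -1.46390801e-03,  1.29666115e-03, -1.37082490e-03,
       -9.47969387e-04,  8.78542544e-06, -8.44368580e-04]), 'tau': array([ 3.96364398e-03, -5.97773123e+01,  1.61360130e+00, -2.81956404e+01,
        1.28644813e-02,  5.04653261e-03,  2.27077356e-05]), 'tcp_pos': array([ 0.29630032, -0.60595309,  0.24911531]), 'orientation': array([-3.05917531e+00, -7.07927505e-01,  7.51648320e-04]), 'contact_force': array([-1.06255397,  0.50816993,  1.22340773]), 'moment': array([-0.01960943, -0.00489281, -0.01087589]), 'gripper_force': 0.0, 'grip_width': 0.08518271843910061}
```

View pics/scene0.png

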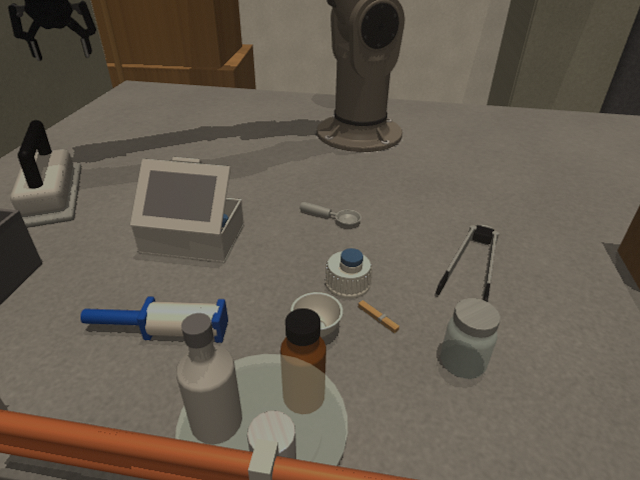

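View pics/top0.png

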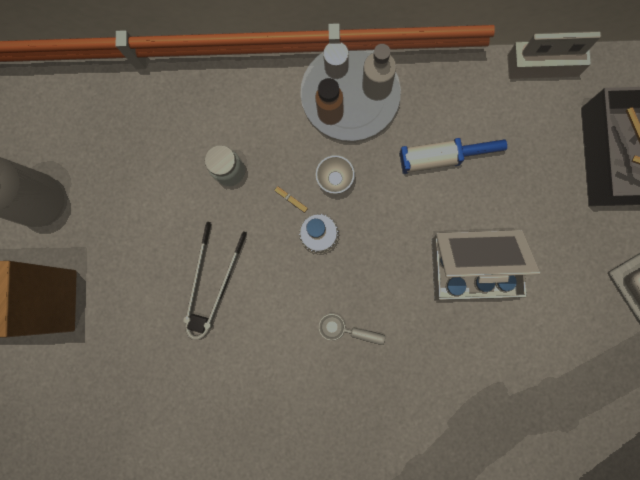

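The scene view shows the tub at left with its lid half open (hinge on the far side from the robot) and the tablet on the ramekin at (350,262). In the top view the tongs' tail is at (198,324) and the tips at (207,228) and (241,238), with the ramekin at (319,233) and the tub around (480,265). I'll enlarge both.

```bash
cat > h.py <<'E'
import numpy as np
from bench import r,eyes
def px(n,u,v,z):
    c=eyes.camera_info(n);E=np.array(c["extrinsics"]);d=E[:3,:3]@np.linalg.solve(np.array(c["mtx"]),[u,v,1.]);o=E[:3,3]
    return np.round(o+d*(z-o[2])/d[2],4)
def proj(n,p):
    c=eyes.camera_info(n);E=np.array(c["extrinsics"]);q=np.array(c["mtx"])@(E[:3,:3].T@(np.array(p)-E[:3,3]));return np.round(q[:2]/q[2],1)
E
python3 - <<'E'
import cv2,numpy as np
t=cv2.imread("pics/top0.png")
a=cv2.resize(t[205:345,175:350],None,fx=4,fy=4,interpolation=cv2.INTER_CUBIC)
b=cv2.resize(t[220:310,425:550],None,fx=6,fy=6,interpolation=cv2.INTER_CUBIC)
cv2.imwrite("pics/a.png",a);cv2.imwrite("pics/b.png",b)
E
```

```text
(no output)
```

View pics/a.png

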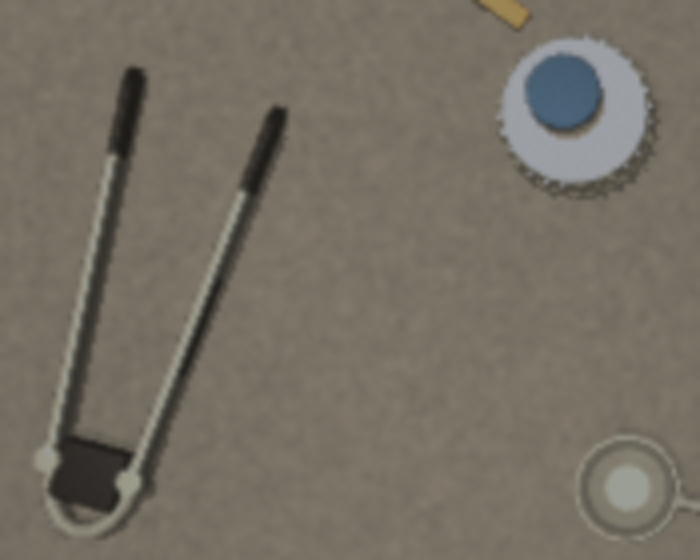

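View pics/b.png

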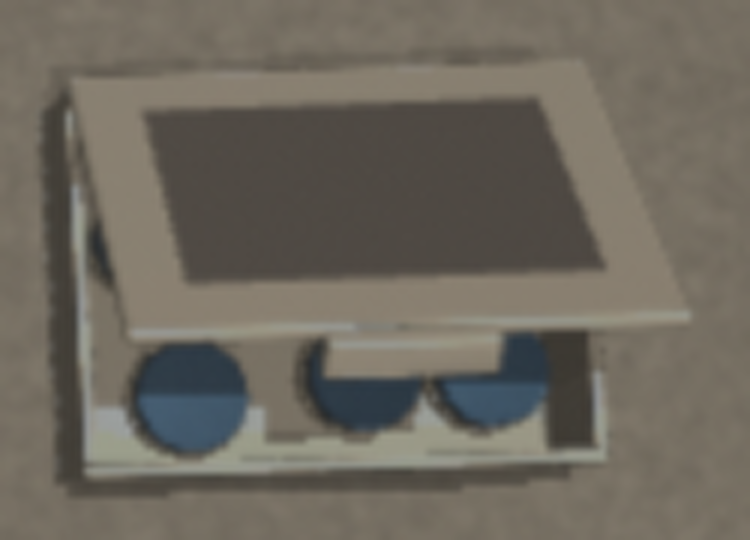

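Crop a: tips at (134,70) and (281,110), pivots at (47,461) and (130,482), tablet top at (564,91), ramekin top at (575,111). Crop b: hinge corners at (72,82) and (582,62), front rim corners at (88,470) and (605,456), lid free corners at (132,332) and (690,318).

Run:
```python
from h import *
A=lambda u,v,z:px("top",175+(u-1.5)/4,205+(v-1.5)/4,z)
B=lambda u,v,z:px("top",425+(u-2.5)/6,220+(v-2.5)/6,z)
for n,p in dict(tipL=(134,70),tipR=(281,110),pivL=(47,461),pivR=(130,482)).items(): print(n,A(*p,.024))
tm=(A(134,70,.024)+A(281,110,.024))/2; pm=(A(47,461,.024)+A(130,482,.024))/2
d=(tm-pm)[:2];print("tips mid",tm,"piv mid",pm,"len",np.hypot(*d),"yaw",np.arctan2(d[1],d[0]))
u=d/np.hypot(*d);print("tongs origin",pm[:2]+.08*u,"from tips",tm[:2]-.102*u)
print("tablet",A(564,91,.066),"ram",A(575,111,.042))
h1,h2,f1,f2=B(72,82,.066),B(582,62,.066),B(88,470,.06),B(605,456,.06)
print("hinge",h1,h2,(h1+h2)/2,"front",f1,f2,(f1+f2)/2)
for z in(.12,.13,.14,.15,.16,.17): 
    a,b=B(132,332,z),B(690,318,z);m=(a+b)/2;print(z,a,b,m,np.hypot(*(m-(h1+h2)/2)[:2]),np.hypot(*(a-b)[:2]))
```

```text
tipL [0.6432 0.255  0.024 ]
tipR [0.6217 0.1833 0.024 ]
pivL [0.4556 0.2963 0.024 ]
pivR [0.4448 0.2565 0.024 ]
tips mid [0.63245 0.21915 0.024  ] piv mid [0.4502 0.2764 0.024 ] len 0.19103042951320603 yaw -0.3043681993192254
tongs origin [0.52652292 0.25242476] from tips [0.53513828 0.24971843]
tablet [0.6218 0.0437 0.066 ] ram [0.6153 0.0398 0.042 ]
hinge [ 0.6049 -0.1808  0.066 ] [ 0.6071 -0.3378  0.066 ] [ 0.606  -0.2593  0.066 ] front [ 0.4856 -0.1813  0.06  ] [ 0.4862 -0.3392  0.06  ] [ 0.4859  -0.26025  0.06   ]
0.12 [ 0.5246 -0.1866  0.12  ] [ 0.5248 -0.3484  0.12  ] [ 0.5247 -0.2675  0.12  ] 0.08171248374636525 0.1618001236093471
0.13 [ 0.5241 -0.1849  0.13  ] [ 0.5243 -0.3452  0.13  ] [ 0.5242  -0.26505  0.13   ] 0.0820018444914503 0.16030012476601507
0.14 [ 0.5236 -0.1832  0.14  ] [ 0.5238 -0.342   0.14  ] [ 0.5237 -0.2626  0.14  ] 0.08236613381724305 0.15880012594453446
0.15 [ 0.5231 -0.1815  0.15  ] [ 0.5233 -0.3387  0.15  ] [ 0.5232 -0.2601  0.15  ] 0.08280386464410944 0.15720012722641163
0.16 [ 0.5226 -0.1799  0.16  ] [ 0.5228 -0.3355  0.16  ] [ 0.5227 -0.2577  0.16  ] 0.08331536472944236 0.1556001285346513
0.17 [ 0.5222 -0.1782  0.17  ] [ 0.5223 -0.3323  0.17  ] [ 0.52225 -0.25525  0.17   ] 0.08384786818995459 0.1541000324464599
```

step_arm --pt "0.2 0.29 0 0 0 0" --pt "0.2 0.29 0 0 0 0" --pt "0.2 0.29 0 0 0 0" --pt "0.2 0.29 0 0 0 0" --pt "0.2 0.29 0 0 0 0" --jaw 1 --squeeze 20

```text
clock: 0.52
tcp_pos: [0.4153, -0.433, 0.2497]
orientation: [-3.06, -0.708, 0.001]
contact_force: [-0.1, -0.6, -0.3]
grip_width: 0.0251
gripper_force: 0.0
```

step_arm --pt "0.2 0.285 -0.07 0 0 0" --pt "0.2 0.285 -0.07 0 0 0" --pt "0.2 0.285 -0.07 0 0 0" --pt "0.2 0.285 -0.07 0 0 0" --pt "0.2 0.285 -0.07 0 0 0"

```text
clock: 0.93
tcp_pos: [0.5327, -0.2659, 0.2084]
orientation: [-3.061, -0.708, 0.001]
contact_force: [0.1, -1.0, -1.0]
grip_width: -0.0005
gripper_force: 0.0
```

step_arm --pt "0 0 0 0 0 0" --pt "0 0 0 0 0 0"

```text
clock: 1.1
tcp_pos: [0.5334, -0.2641, 0.208]
orientation: [-3.056, -0.718, 0.001]
contact_force: [-0.0, -2.0, -0.2]
grip_width: 0.0001
gripper_force: 0.0
```

step_arm --pt "0.01 0 -0.04 0 0 0" --pt "0.01 0 -0.06 0 0 0" --pt "0.005 0 -0.08 0 0 0" --pt "0.0 0 -0.1 0 0 0" --pt "-0.005 0 -0.12 0 0 0"

```text
clock: 1.52
tcp_pos: [0.5277, -0.2691, 0.136]
orientation: [-3.061, -0.705, 0.002]
contact_force: [0.3, -0.3, 0.8]
grip_width: -0.0001
gripper_force: 0.4
```

step_arm --pt "-0.005 0 -0.02 0 0 0" --pt "-0.01 0 -0.035 0 0 0" --pt "-0.015 0 -0.05 0 0 0" --pt "-0.02 0 -0.06 0 0 0" --pt "-0.02 0 -0.07 0 0 0"

```text
clock: 1.93
tcp_pos: [0.5161, -0.2683, 0.0944]
orientation: [-3.061, -0.706, 0.001]
contact_force: [-0.3, -0.5, 0.3]
grip_width: -0.0003
gripper_force: 0.3
```

step_arm --pt "-0.005 0 -0.005 0 0 0" --pt "-0.005 0 -0.01 0 0 0" --pt "-0.005 0 -0.013 0 0 0" --pt "-0.005 0 -0.016 0 0 0" --pt "-0.005 0 -0.016 0 0 0"

```text
clock: 2.35
tcp_pos: [0.5144, -0.2677, 0.0854]
orientation: [3.06, 0.708, 0.0]
contact_force: [-0.3, 0.4, -0.7]
grip_width: -0.0001
gripper_force: 0.0
```

step_arm --pt "0 0 -0.003 0 0 0" --pt "0 0 -0.006 0 0 0" --pt "0 0 -0.006 0 0 0"

```text
clock: 2.6
tcp_pos: [0.5146, -0.2679, 0.0849]
orientation: [3.06, 0.708, 0.001]
contact_force: [-9.3, 3.7, 26.8]
grip_width: -0.0001
gripper_force: 13.6
```

step_arm --pt "0 0 0.05 0 0 0" --pt "0 0 0.11 0 0 0" --pt "0 0 0.17 0 0 0" --pt "0 0.05 0.22 0 0 0" --pt "0 0.1 0.22 0 0 -0.03" --jaw 0

```text
clock: 3.02
tcp_pos: [0.5174, -0.2102, 0.2204]
orientation: [3.086, 0.555, 0.016]
contact_force: [1.8, 0.3, -0.2]
grip_width: 0.0605
gripper_force: 0.0
```

step_arm --pt "0.01 0.34 0 0 0 -0.17" --pt "0.01 0.34 0 0 0 -0.17" --pt "0.01 0.34 0 0 0 -0.17" --pt "0.01 0.34 0 0 0 -0.17" --pt "0.01 0.34 0 0 0 -0.17"

```text
clock: 3.43
tcp_pos: [0.5198, -0.013, 0.2141]
orientation: [3.128, -0.283, 0.002]
contact_force: [1.4, -0.4, 0.4]
grip_width: 0.0857
gripper_force: 0.0
```

step_arm --pt "0.015 0.34 0 0 0 -0.04" --pt "0.015 0.34 0 0 0 -0.04" --pt "0.015 0.34 0 0 0 -0.04" --pt "0.015 0.34 0 0 0 -0.04" --pt "0.015 0.34 0 0 0 -0.04"

```text
clock: 3.85
tcp_pos: [0.5287, 0.1918, 0.2141]
orientation: [-3.106, 0.468, -0.001]
contact_force: [1.4, 0.6, 1.4]
grip_width: 0.0851
gripper_force: 0.0
```

Run:
```python
from h import *
import cv2
o=r.get_obs();print(o["joints"],o["tcp_pos"],o["orientation"],o["clock"])
t=eyes.grab_frame("top")[:,:,::-1];s=eyes.grab_frame("scene")[:,:,::-1]
cv2.imwrite("pics/c.png",np.hstack([cv2.resize(t[190:340,170:560],(585,225)),]));
a=cv2.resize(t[180:350,150:570],(800,324));b=cv2.resize(s[130:270,120:320],(394,276));c=cv2.resize(s[130:270,320:520],(394,276))
cv2.imwrite("pics/c.png",np.vstack([a,np.hstack([b,c,np.zeros((276,12,3),np.uint8)])]))
```

```text
[-0.30116344  0.33972965 -0.19530499  1.85564116  0.07960473  0.95280684
 -2.40166567] [0.52872455 0.19184192 0.21412541] [-3.10609732e+00  4.68131163e-01 -1.26910750e-03] 3.85
```

View pics/c.png

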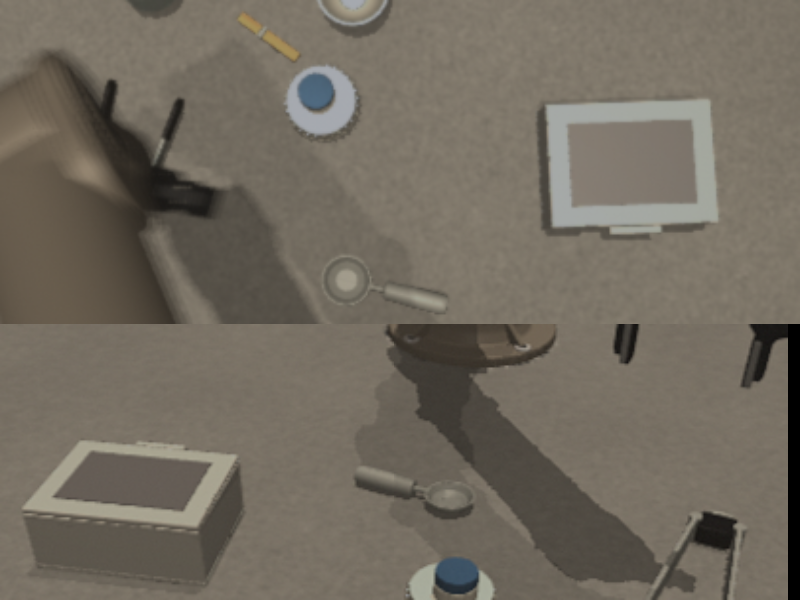

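step_arm --pt "0.004 0.06 -0.05 0 0 0" --pt "0.004 0.099 -0.1 0 0 0" --pt "0.004 0.099 -0.15 0 0 0" --pt "0.004 0.099 -0.2 0 0 0" --pt "0.004 0.099 -0.22 0 0 0"

```text
clock: 4.37
tcp_pos: [0.529, 0.2484, 0.0779]
orientation: [3.104, -0.465, -0.007]
contact_force: [-1.0, -0.2, 0.1]
grip_width: 0.0859
gripper_force: 0.0
```

step_arm --pt "0 0 -0.05 0 0 0" --pt "0 0 -0.085 0 0 0" --pt "0 0 -0.105 0 0 0" --pt "0 0 -0.105 0 0 0"

```text
clock: 4.7
tcp_pos: [0.5302, 0.248, 0.017]
orientation: [3.104, -0.469, -0.004]
contact_force: [-0.7, 0.1, 0.6]
grip_width: 0.0856
gripper_force: 0.0
```

step_arm --pt "0 0 0 0 0 0" --pt "0 0 0 0 0 0" --pt "0 0 0 0 0 0" --pt "0 0 0 0 0 0" --pt "0 0 0 0 0 0" --jaw 0.37 --squeeze 20

```text
clock: 5.12
tcp_pos: [0.533, 0.2499, 0.0211]
orientation: [-3.104, 0.468, -0.005]
contact_force: [0.2, -0.1, 6.2]
grip_width: 0.0539
gripper_force: 5.2
```

step_arm --pt "0 0 0.01 0 0 0" --pt "0 0 0.03 0 0 0" --pt "0 0 0.06 0 0 0" --pt "0 0 0.1 0 0 0" --pt "0 0 0.14 0 0 0"

```text
clock: 5.53
tcp_pos: [0.531, 0.2488, 0.1045]
orientation: [3.106, -0.468, -0.0]
contact_force: [-0.1, 1.4, -1.1]
grip_width: 0.0542
gripper_force: 3.7
```

step_arm --pt "0 0 0 0 0 0" --pt "0 0 0 0 0 0"

```text
clock: 5.7
tcp_pos: [0.5324, 0.2496, 0.1054]
orientation: [-3.104, 0.468, -0.005]
contact_force: [-0.2, 0.2, -0.8]
grip_width: 0.0542
gripper_force: 3.7
```

Run:
```python
from h import *
import cv2
o=r.get_obs();print(o["tcp_pos"],o["orientation"],o["grip_width"],o["gripper_force"])
t=eyes.grab_frame("top")[:,:,::-1];s=eyes.grab_frame("scene")[:,:,::-1]
a=cv2.resize(t[150:350,150:350],(400,400),interpolation=cv2.INTER_CUBIC);b=cv2.resize(s[130:330,320:520],(400,400),interpolation=cv2.INTER_CUBIC)
cv2.imwrite("pics/d.png",np.hstack([a,b]))
```

```text
[0.53241462 0.24962083 0.10537917] [-3.10400222  0.468067   -0.00547197] 0.05423760706407843 3.731218904489424
```

View pics/d.png

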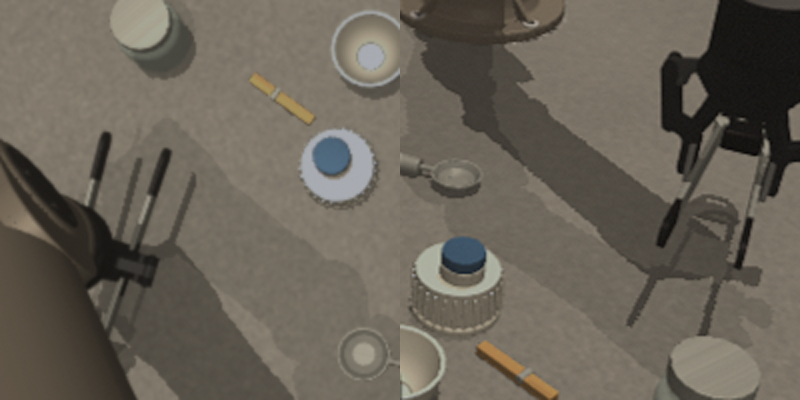

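Tongs are held level-ish. Tips at top-view px (202.5,216.5) and (233,225.5); in the scene view the tips' lower ends are near (452,251) and (490,262).

Run:
```python
from h import *
for z in(.10,.11,.12):
    a,b=px("top",202.5,216.5,z),px("top",233,225.5,z);print(z,a,b,(a+b)/2,np.hypot(*(a-b)[:2]))
for z in(.075,.085,.095):
    a,b=px("scene",490.5,262.5,z),px("scene",452.5,251.5,z);print("bottom",z,a,b,(a+b)/2)
t=np.array(px("scene",351,256,.066));print("tablet scene top",t)
u=np.array([np.cos(-.302),np.sin(-.302)]);p=np.array([.5315,.2493]);print("predicted tip end",p+.102*u)
```

```text
0.1 [0.6426 0.2478 0.1   ] [0.6246 0.1921 0.1   ] [0.6336  0.21995 0.1    ] 0.05853622809850321
0.11 [0.641  0.2454 0.11  ] [0.6232 0.1902 0.11  ] [0.6321 0.2178 0.11  ] 0.057998965508015754
0.12 [0.6394 0.243  0.12  ] [0.6218 0.1884 0.12  ] [0.6306 0.2157 0.12  ] 0.05736654077073147
bottom 0.075 [0.6149 0.2561 0.075 ] [0.5973 0.2004 0.075 ] [0.6061  0.22825 0.075  ]
bottom 0.085 [0.6279 0.2521 0.085 ] [0.6107 0.1977 0.085 ] [0.6193 0.2249 0.085 ]
bottom 0.095 [0.641  0.2482 0.095 ] [0.6242 0.195  0.095 ] [0.6326 0.2216 0.095 ]
tablet scene top [0.6258 0.0434 0.066 ]
predicted tip end [0.62888384 0.21896211]
```

step_arm --pt "0.002 -0.04 0 0 0 0" --pt "0.005 -0.1 0 0 0 0" --pt "0.009 -0.16 0 0 0 0" --pt "0.012 -0.22 0 0 0 0" --pt "0.013 -0.265 0 0 0 0"

```text
clock: 6.22
tcp_pos: [0.5381, 0.0863, 0.1016]
orientation: [3.104, -0.471, -0.004]
contact_force: [1.2, 0.1, -0.6]
grip_width: 0.0536
gripper_force: 3.7
```

step_arm --pt "0 -0.02 0 0 0 0" --pt "0 -0.035 0 0 0 0" --pt "0 -0.035 0 0 0 0"

```text
clock: 6.47
tcp_pos: [0.5386, 0.0675, 0.1021]
orientation: [3.105, -0.471, -0.002]
contact_force: [0.1, -0.8, -0.1]
grip_width: 0.0537
gripper_force: 3.7
```

Run:
```python
from h import *
import cv2
o=r.get_obs();print(o["tcp_pos"],o["orientation"],o["grip_width"],o["gripper_force"])
t=eyes.grab_frame("top")[:,:,::-1];s=eyes.grab_frame("scene")[:,:,::-1]
a=cv2.resize(t[180:280,270:370],(400,400),interpolation=cv2.INTER_CUBIC);b=cv2.resize(s[200:300,300:400],(400,400),interpolation=cv2.INTER_CUBIC)
cv2.imwrite("pics/e.png",np.hstack([a,b]))
```

```text
[0.53861035 0.06748807 0.10213112] [ 3.10502368e+00 -4.71346944e-01 -2.04565834e-03] 0.053666382854443855 3.7318913564229206
```

View pics/e.png

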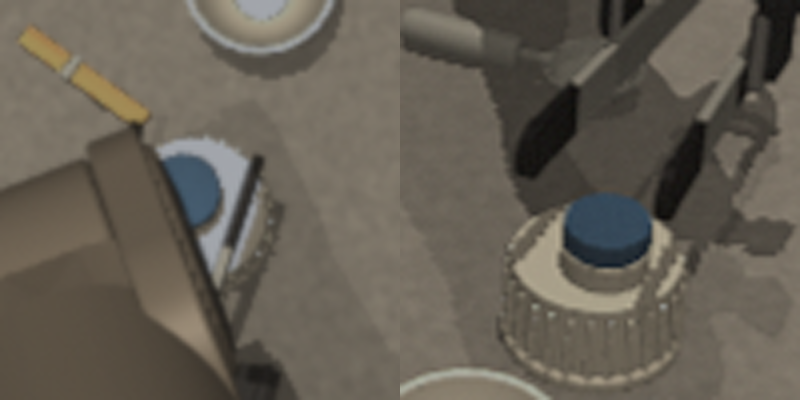

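Both tips are above the ramekin with the tablet seemingly between: scene px tip lower ends ≈ (331,244) and (367,254); top px right tip ≈ (335,219.5).

Run:
```python
from h import *
print("topR",px("top",335,219.5,.108))
for z in(.084,.09):
    a,b=px("scene",367,253.8,z),px("scene",331.2,243.8,z);print(z,a,b,(a+b)/2)
print("expected R",proj("scene",(.628,.009,.084)),"L",proj("scene",(.6455,.064,.084)), "tablet top", proj("scene",(.6218,.0437,.066)))
```

```text
topR [0.6295 0.0065 0.108 ]
0.084 [0.6387 0.0684 0.084 ] [0.6235 0.0111 0.084 ] [0.6311  0.03975 0.084  ]
0.09 [0.6464 0.0686 0.09  ] [0.6313 0.012  0.09  ] [0.63885 0.0403  0.09   ]
expected R [329.5 245.4] L [363.7 256.2] tablet top [351.4 254.5]
```

step_arm --pt "0.0 0 -0.015 0 0 0" --pt "0.0 0 -0.03 0 0 0" --pt "0.0 0 -0.045 0 0 0" --pt "0.0 0 -0.058 0 0 0" --pt "0.0 0 -0.058 0 0 0"

```text
clock: 6.98
tcp_pos: [0.5375, 0.0693, 0.0656]
orientation: [3.106, -0.466, -0.006]
contact_force: [-0.4, -0.1, -1.4]
grip_width: 0.0536
gripper_force: 3.7
```

Run:
```python
from h import *
import cv2
o=r.get_obs();print(o["tcp_pos"],o["contact_force"],o["grip_width"],o["gripper_force"])
s=eyes.grab_frame("scene")[:,:,::-1]
cv2.imwrite("pics/f.png",cv2.resize(s[210:300,300:400],(600,540),interpolation=cv2.INTER_CUBIC))
```

```text
[0.5375271  0.06933769 0.06561957] [-0.4349378  -0.08442059 -1.36505373] 0.053605159027381166 3.731031532470297
```

View pics/f.png

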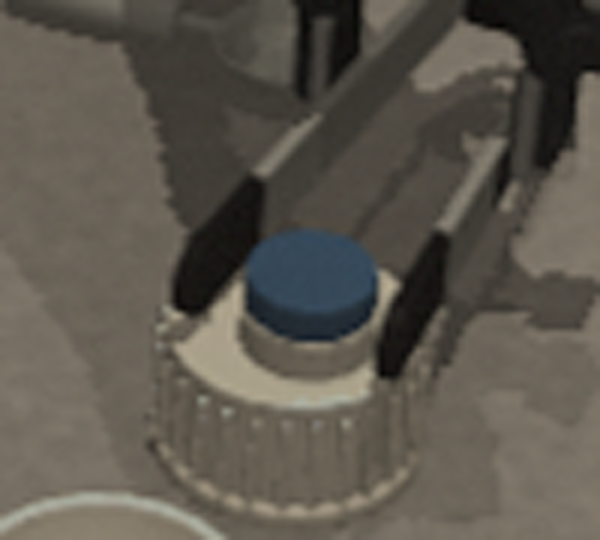

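The tips straddle the tablet, roughly centred (left tip near px 215, right near 400, tablet centre 312). Squeezing.

step_arm --pt "0 0 0 0 0 0" --pt "0 0 0 0 0 0" --pt "0 0 0 0 0 0" --pt "0 0 0 0 0 0" --pt "0 0 0 0 0 0" --jaw 1 --squeeze 28

```text
clock: 7.45
tcp_pos: [0.5393, 0.069, 0.0683]
orientation: [-3.106, 0.468, -0.001]
contact_force: [-0.3, -0.4, -1.1]
grip_width: 0.0451
gripper_force: 33.1
```

step_arm --pt "0 0 0 0 0 0" --pt "0 0 0.003 0 0 0" --pt "0 0 0.008 0 0 0" --pt "0 0 0.015 0 0 0" --pt "0 0 0.025 0 0 0"

```text
clock: 7.87
tcp_pos: [0.5389, 0.069, 0.0832]
orientation: [3.106, -0.468, -0.001]
contact_force: [0.1, -0.3, -0.9]
grip_width: 0.0452
gripper_force: 33.1
```

step_arm --pt "0 0 0.015 0 0 0" --pt "0 0 0.035 0 0 0" --pt "0 0 0.06 0 0 0" --pt "0 0 0.085 0 0 0" --pt "0 0 0.11 0 0 0"

```text
clock: 8.28
tcp_pos: [0.5393, 0.0691, 0.1508]
orientation: [-3.106, 0.468, -0.001]
contact_force: [0.5, -0.8, -1.0]
grip_width: 0.0446
gripper_force: 33.1
```

step_arm --pt "0 0 0.015 0 0 0" --pt "0 0 0.025 0 0 0" --pt "0 0 0.031 0 0 0" --pt "0 0 0.031 0 0 0" --pt "0 0 0.031 0 0 0"

```text
clock: 8.7
tcp_pos: [0.5388, 0.069, 0.1672]
orientation: [3.106, -0.468, -0.001]
contact_force: [-0.5, 0.7, -0.9]
grip_width: 0.0447
gripper_force: 33.1
```

Run:
```python
from h import *
import cv2
o=r.get_obs();print(o["tcp_pos"],o["contact_force"],o["grip_width"],o["gripper_force"])
s=eyes.grab_frame("scene")[:,:,::-1]
cv2.imwrite("pics/g.png",cv2.resize(s[120:360,80:520],(800,436),interpolation=cv2.INTER_CUBIC))
```

```text
[0.53879007 0.06899175 0.16722197] [-0.47465498  0.73659428 -0.90309719] 0.044691926008803104 33.108476400375366
```

View pics/g.png

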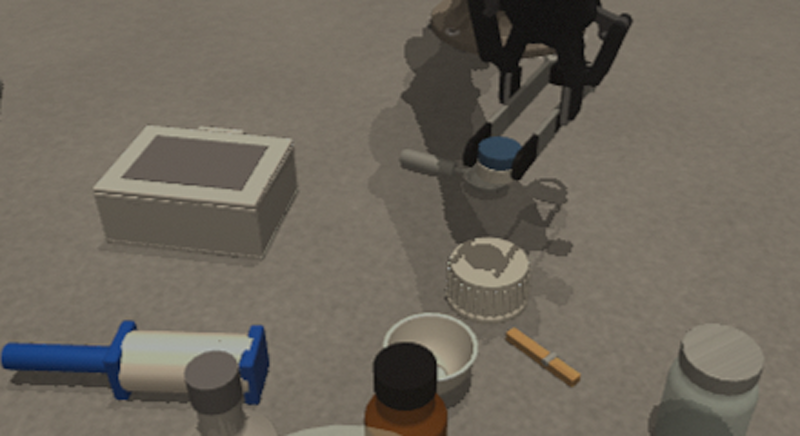

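The tablet is held level in the tongs about 10 cm above the ramekin (crop px 500,160). The lid is shut and everything else is in place.

```bash
python3 -c "
from bench import r
print(r.hand_in())"
```

```text
the job is handed in; nothing more can be done
None
```

Job handed in: the lid was shut first, and the tongs now hold the tablet about 10 cm above the ramekin, which is still upright in its place with nothing else disturbed.

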